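# Close and lock a meter housing with its cam lever

### The job

Push the loose grey end cover along its rails until it meets the black sprung seal of the meter housing, then swing the red cam lever its quarter turn as far as it goes, so that its hook catches the post on the cover and draws the cover tight against the housing. Then press the yellow-headed locking pin fully down through the fork and the cover's lug. Leave everything else on the bench where it is.

Things in the scene. Friction and masses are not known exactly. Their poses are not given: they have to be found in the camera images.
- cradle: Aluminium cradle fixed to the bench, carrying the fixed dark grey meter housing. Origin at bench level under the middle of the housing's joint face; x points into the housing (the way the cover is pushed), y to the side of the steel fork and pin, z up. Housing: x 0..130, y -55..55, top z 80 mm. Base plate 345 x 150 x 12 mm (x -195..150).
- joint_face (a point): Middle of the housing's joint face, 50 mm above the bench; axes as the cradle's. A black seal frame stands 8 mm proud of this face and springs back; pressing it flat takes about 5 N.
- rail_mid (a point): Midway between the two steel rails (outer sides y = +-71 mm, tops 26 mm above the bench, cradle x -195..-5 mm); the point is at x -100 mm, 26 mm up. They hold the cover's foot down and guide it with 2 mm play each side.
- cover_front (a point): Middle of the front face of the loose light grey end cover, 45 mm above the bench; x points forward to the housing, z up. Cover: 90 mm long, 110 wide, top 78 mm above the bench, 0.5 to 0.85 kg; held down by the rails. It starts with its front 25 to 60 mm short of the joint face.
- cover_back (a point): Middle of the flat back face of the end cover (90 mm behind cover_front), 45 mm above the bench: the face to push on.
- cover_post (a point): Centre of the upright steel post on the cover's top that the hook catches: 12 mm in diameter, 78 to 99 mm above the bench, 14 mm behind the cover's front. The hook can catch it only when the cover's front is less than about 12 mm from the joint face.
- cover_lug (a point): Centre of the 17 mm hole in the lug on the cover's +y side (lug 36 x 45 x 10 mm, 44 to 54 mm above the bench). It slides in between the two fork plates.
- cam_pivot (a point): Point on the vertical axis of the cam, 97 mm above the bench (mid-height of the lever), at cradle x 30, y 0 mm.
- lever_end (a point): Point inside the red lever bar, 100 mm from the pivot axis, at mid-height. The bar is straight, radial, 18 mm wide, 88 to 106 mm above the bench, and ends 115 mm from the pivot. Its underside is 8 mm above the housing's top.
- cam (a joint): Angle of the cam lever, rad, growing anticlockwise from above. 0: lever points to the cradle's -y (open, hook clear of the post); 1.57, its stop: to +x, over the housing (locked). Starts at -0.25 to 0.1, stays where left; pushing its end takes 2 to 12 N. Opposite the lever is a steel spiral hook, 84 to 96 mm up, within 70 mm of the pivot; it passes behind the post from 0.4 rad and draws by 1.4.
- pin_head (a point): Middle of the top of the pin's yellow head (24 mm in diameter, 12 mm thick); about 102 mm above the bench at the start, 76 mm when seated; on the vertical line at cradle x -20, y 80 mm. The captive brass pin (12 mm) hangs in the fork's top plate (top 64 mm above the bench), resists with 5 N, and is blocked by the cover's lug unless the cover is drawn tight.
- pin (a joint): How far the pin is pressed down, m: 0 to 0.002 at the start, 0.026 fully seated with the head on the fork.
- cover: The loose end cover itself. Origin at the foot of the middle of its front face; x forward, z up.
- spare_cover: A second end cover like the first, standing loose on the bench: bystander. Origin at the foot of the middle of its front face.
- crate: Blue open plastic crate, 220 x 300 x 110 mm: bystander. Origin at the centre of its underside.
- carton: Cardboard carton, 110 x 160 x 60 mm: bystander. Origin at the centre of its underside.
- driver: Screwdriver lying on the bench: bystander.
Mind the look-alikes: they are no part of the job. What is shaped like the cover but blue is not meant.

How it is judged:
By the outcome, as a careful person would: the job done as asked, in the order asked, and still so for the second after the job is handed in, with the robot touching nothing.
It also fails if it takes over 51 s, if anything falls off the work surface, if the arm or the gripper's body presses on something with over 40 N, if the wrist force passes 120 N, or if a joint passes its speed limit or range.

### The arm

A 6-joint arm with a two-finger parallel gripper is mounted at the origin on the work surface. World frame = base frame: x ahead of the robot, y to its left, z up, the work surface at z = 0. Lengths are in m, angles in rad, forces in N, time in s.
With the tool pointing down it reaches from about 0.35 to 0.775 m from the base axis. Payload 7.3 kg.
Tool frame: the origin (TCP) lies midway between the tips of the shut fingers; the grasp point (between the pads) lies grasp_offset behind it (grasp_offset is the distance from the TCP to the grasp point, in m); z points along the fingers, y is the line along which they close (so a half turn about z gives the same grasp; the last joint's range is limited). The gripper opens to 92 mm and grips with 3 to 60 N. Pads are 19 mm wide; open, the fingers measure 130 mm over their backs; the gripper's body (75 mm by 190 mm) begins 47 mm behind the grasp point.
Start: joints at [1.176, 0.342, 1.524, -0, 1.275, -0.146], TCP at [0.129, 0.509, 0.227] pointing down, gripper open.
Joint ranges: [-2.53, 2.53], [-0.77, 2.02], [0.04, 2.7], [-1, 4.14], [0.28, 2.66], [-3.11, 3.11]. Speed limits (rad/s): [2.57, 2.57, 3.14, 3.14, 3.14, 3.14].

### API

Orientations are given as [roll, pitch, yaw] about the fixed x, y, z axes, in that order (R = Rz(yaw) Ry(pitch) Rx(roll)).
In Python, from cell import * gives the robot as it stands.
- The arm moves only by the tool step_arm, never from a script. Its argument "plan" is a list of rows, each a list of 5 numbers: the closure, from -1 (fully open) to 1 (shut), then the shift along the tool's x, y, z in m, then the turn about the tool's z in rad. In form: [[hand, x, y, z, twist], ...]. A call has 1 to 20 rows; each row is the pose to reach, as a shift and turn from the pose commanded when the call began, along the tool's axes at that moment; what a row does not reach only later rows make up. A row lasts 1/8 s, in which the tool goes at most 62.5 mm and 10.7 degrees, less where a joint would pass 70% of its speed; a pose out of reach is approached as far as the arm can. A call with a gripper value outside its range is refused whole. The fingers move at their own pace and stop on an object; "grip_force" is the grip in N (left out, the last holds). Time passes only in rows, so rows that repeat a pose let the fingers close. It gives the time, the measured TCP pose, the force, the opening and the grip force at its end, in the units of the state.
- observe(): the state, without advancing time (a new reading comes with each control period).
- read_camera(name): name is "scene" or "side" or "wrist"; returns a dict with "img" (384x512x3 uint8, red, green, blue), "range_z" (384x512 float32, m along the optical axis (not along the pixel's ray), 0 where there is no reading), "fx", "fy", "cx", "cy" (pixels), "R" (3x3) and "t" (3): a world point X has camera coordinates R X + t; the wrist camera has in their place "T_tool_cam" (4x4, takes a point from camera to tool coordinates, whose origin is the TCP and whose axes are the flange's). Camera axes: x right, y down, z forward; pixel columns grow to the right and rows downward; lengths in m; the calibration is good to about 2 mm. A picture is of the moment at which its call begins: read the wrist's pose just before it.
- hand_in(): hands the job in; it is judged then, once.
The state is a dict: "time": time; "qpos": joint angles; "qvel": joint speeds; "joint_efforts": joint torques, N m; "tool_pos": TCP position; "tool_rot": TCP orientation; "contact_force": force on the tool from outside, world axes, zero at the start; "torque": the same for the moment, N m; "opening": finger opening in m; "grip_force": force on a finger pad.
Only numpy, scipy, OpenCV 4.12 (cv2) and the standard library are available. Lean on these libraries where they do the work, as an engineer would, in place of code of your own. Each camera call takes 0.05 s, during which the arm holds its last target. There are 200 camera calls.

## Working session

There is one attempt and no reset: what is moved stays moved. The work goes in short steps, Python scripts to look and compute and a tool call to move; the robot and the scene stay as the last step left them, time stands still between calls to the robot, and variables do not carry over. Pictures are saved under pics/ and viewed, at most 10 in all, crops included, and the job is handed in when it is done.

Besides the shell and the picture viewer there is one more tool, called after ">>>" as name(argument=value, ...) on one line, values as JSON. step_arm: Moves the arm, as the interface text tells. Its arguments: {"type":"object","properties":{"plan":{"type":"array","items":{"type":"array","items":{"type":"number"}}},"grip_force":{"type":"number"}},"required":["plan"]}

```bash
mkdir -p pics
cat > h.py <<'E'
from cell import *
import numpy as np, cv2
def snap(n,f):
    c=read_camera(n); np.savez(''+f+'.npz',**{k:v for k,v in c.items()})
    cv2.imwrite('pics/'+f+'.png',cv2.cvtColor(c['img'],cv2.COLOR_RGB2BGR)); return c
def world(c,u,v,z=None):
    r=np.array([(u-c['cx'])/c['fx'],(v-c['cy'])/c['fy'],1.]);R=c['R'];t=c['t']
    C=-R.T@t; d=R.T@r
    if z is not None: return C+d*(z-C[2])/d[2]
    return C+d*c['range_z'][int(v),int(u)]
E
python3 - <<'E'
from h import *
print(observe())
a=snap('scene','s0');b=snap('side','d0')
for c in(a,b): print(-c['R'].T@c['t'])
E
```

```text
{'time': 0.0, 'qpos': array([ 1.17598123e+00,  3.42704331e-01,  1.52501263e+00, -5.95804611e-06,
        1.27542376e+00, -1.45977066e-01]), 'qvel': array([-0.00120829, -0.00032094,  0.00049286, -0.00030506, -0.00095061,
       -0.00052367]), 'joint_efforts': array([ 1.20613977e-04, -4.31247103e+01, -2.44214165e+01,  7.18348590e-02,
        5.60313673e-02, -1.62946899e-04]), 'tool_pos': array([0.12910361, 0.50845159, 0.22605606]), 'tool_rot': array([-3.14006023e+00, -2.19542916e-04,  2.89275619e+00]), 'contact_force': array([-0.53945966,  0.12544848, -0.22268573]), 'torque': array([ 0.01605273, -0.01663693,  0.01808058]), 'grip_force': 0.0, 'opening': 0.09170038262812427}
[ 1.13305128 -0.7945525   0.90321149]
[0.15398128 1.34790373 0.92196487]
```

View pics/s0.png

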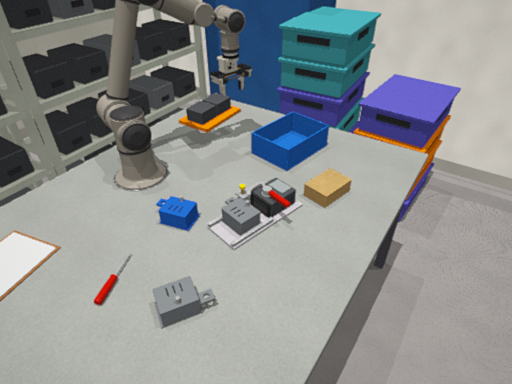

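View pics/d0.png

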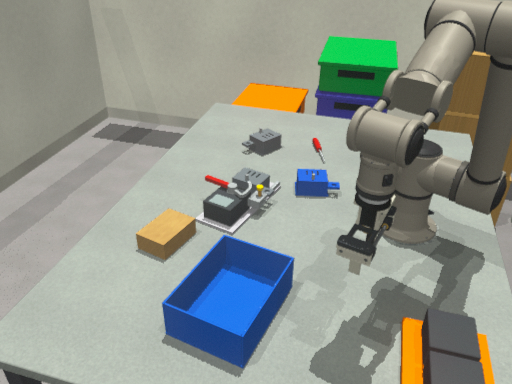

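The cradle is at about (255,210) in the scene view and (238,200) in the side view. I'll enlarge both.

Run:
```python
import cv2,numpy as np
a=cv2.imread('pics/s0.png')[165:255,200:310];b=cv2.imread('pics/d0.png')[160:240,185:295]
a=cv2.resize(a,None,fx=7,fy=6.5,interpolation=2) if 0 else cv2.resize(a,None,fx=6,fy=6,interpolation=2)
b=cv2.resize(b,None,fx=6,fy=6,interpolation=2)
cv2.imwrite('pics/sc.png',a);cv2.imwrite('pics/dc.png',b)
```

```text
(no output)
```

View pics/sc.png

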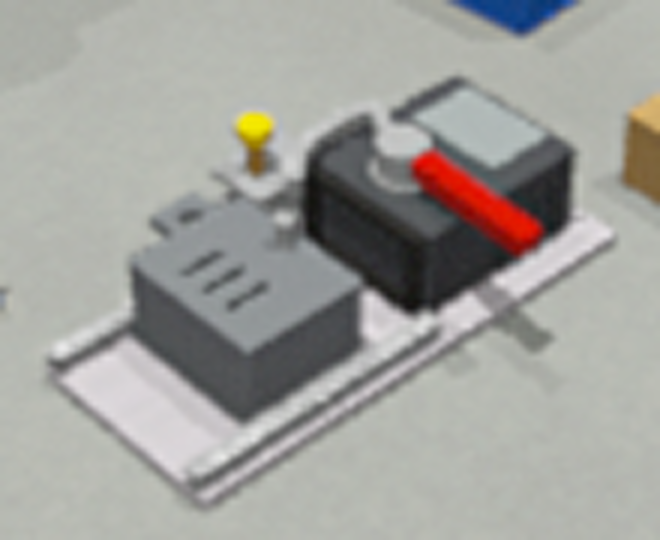

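View pics/dc.png

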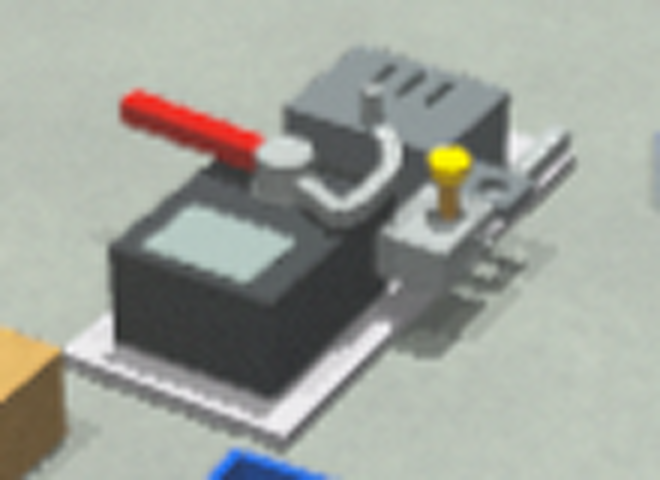

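Scene crop: plate corners at (52,376), (200,492) and (613,235), pin head (254,127), lever tip (530,240), post (287,215). Side crop: plate corners (65,350) and (283,435), pin head (449,157), pivot cap (285,150), post top (373,90).

Run:
```python
from h import *
a=dict(np.load('s0.npz'));b=dict(np.load('d0.npz'))
A=lambda x,y,z:world(a,(x+.5)/6-.5+200,(y+.5)/6-.5+165,z)
B=lambda x,y,z:world(b,(x+.5)/6-.5+185,(y+.5)/6-.5+160,z)
obs=[((-195,75),A(52,376,.012)),((-195,-75),A(203,494,.012)),((150,-75),A(613,235,.012)),((150,-75),B(65,350,.012)),((150,75),B(283,435,.012)),
((-20,80),A(254,122,.102)),((-20,80),B(449,153,.102)),((30,0),A(403,135,.112)),((30,0),B(285,148,.112))]
P=np.array([o[0] for o in obs])/1000;Q=np.array([o[1][:2] for o in obs])
pm,qm=P.mean(0),Q.mean(0)
p=P-pm;q=Q-qm
th=np.arctan2((p[:,0]*q[:,1]-p[:,1]*q[:,0]).sum(),(p*q).sum())
R=np.array([[np.cos(th),-np.sin(th)],[np.sin(th),np.cos(th)]]);t=qm-R@pm
print('yaw',th,'t',t);print(np.c_[Q,1000*((Q-t)@R-P)].round(4))
inv=lambda X:(1000*((X[:2]-t)@R)).round(1)
print('post',inv(A(287,211,.099)),inv(B(373,88,.099)))
for n,X in [('tip',A(530,240,.1)),('tipB',B(128,100,.1)),('coverback+y',A(133,265,.078)),('coverback-y',A(247,350,.078)),('frontedge-y',A(360,288,.078))]:print(n,inv(X))
for k,v in dict(back=(-140,0),pin=(-20,80),piv=(30,0)).items(): print(k,R@(np.array(v)/1000)+t)
np.savez('cr.npz',th=th,t=t)
```

```text
yaw 1.342511813970388 t [0.57525662 0.07004746]
[[ 0.4669 -0.105  -0.0252 -9.0608]
 [ 0.5987 -0.1328  2.6868  6.2079]
 [ 0.6842  0.1935 -5.1194 -3.232 ]
 [ 0.6793  0.1968 -2.9693  2.3489]
 [ 0.5365  0.2346  1.5015 -0.0378]
 [ 0.4937  0.0698  1.3396 -0.6312]
 [ 0.4913  0.0675 -1.5013  1.2006]
 [ 0.5847  0.0974 -1.2735 -2.971 ]
 [ 0.5772  0.1059  5.3608  6.1754]]
post [-60.2   3.8] [-67.4   4.6]
tip [  22.1 -113.5]
tipB [  20. -112.]
coverback+y [-141.8   48.5]
coverback-y [-142.   -52.2]
frontedge-y [-60.1 -57.9]
back [ 0.54357366 -0.06632039]
pin [0.492806   0.06867089]
piv [0.58204583 0.09926914]
```

```bash
cat >> h.py <<'E'
from scipy.spatial.transform import Rotation as Ro
def cr():
    d=np.load('cr.npz');th=float(d['th']);return th,np.array([[np.cos(th),-np.sin(th)],[np.sin(th),np.cos(th)]]),d['t']
def W(x,y,z):
    th,R,t=cr();return np.r_[R@(np.array([x,y])/1000)+t,z]
def inv(X):
    th,R,t=cr();return np.r_[1000*((np.asarray(X)[:2]-t)@R),1000*X[2]]
def plan(*pts):
    s=observe();Rt=Ro.from_euler('xyz',s['tool_rot']).as_matrix()
    for p in pts: print('shift',(Rt.T@(W(*p)-s['tool_pos'])).round(4))
    print('twist',s['tool_rot'][2]-cr()[0],'now',inv(s['tool_pos']).round(1))
E
python3 -c "
from h import *
print(W(-180,0,.25));plan((-180,0,.25))"
```

```text
[ 0.53452138 -0.10528263  0.25      ]
shift [-0.5441 -0.4951 -0.0233]
twist 1.5502934847441106 now [326.1 533.8 226.1]
```

>>> step_arm(plan=[[1, -0.544, -0.495, -0.023, 1.55], [1, -0.544, -0.495, -0.023, 1.55], [1, -0.544, -0.495, -0.023, 1.55], [1, -0.544, -0.495, -0.023, 1.55], [1, -0.544, -0.495, -0.023, 1.55], [1, -0.544, -0.495, -0.023, 1.55], [1, -0.544, -0.495, -0.023, 1.55], [1, -0.544, -0.495, -0.023, 1.55], [1, -0.544, -0.495, -0.023, 1.55], [1, -0.544, -0.495, -0.023, 1.55], [1, -0.544, -0.495, -0.023, 1.55], [1, -0.544, -0.495, -0.023, 1.55], [1, -0.544, -0.495, -0.023, 1.55], [1, -0.544, -0.495, -0.023, 1.55], [1, -0.544, -0.495, -0.023, 1.55], [1, -0.544, -0.495, -0.023, 1.55], [1, -0.544, -0.495, -0.023, 1.55], [1, -0.544, -0.495, -0.023, 1.55]])

```text
time: 2.35
tool_pos: [0.5346, -0.1046, 0.2499]
tool_rot: [3.141, -0.0, 1.343]
contact_force: [0.0, 0.2, -0.8]
opening: 0.0
grip_force: 0.0
```

Run:
```python
from h import *
s=observe();c=snap('wrist','w1')
M=np.eye(4);M[:3,:3]=Ro.from_euler('xyz',s['tool_rot']).as_matrix();M[:3,3]=s['tool_pos']
T=M@c['T_tool_cam'];R=T[:3,:3].T;np.savez('w1.npz',R=R,t=-R@T[:3,3],**{k:c[k] for k in('fx','fy','cx','cy','range_z','img')})
print(s['time'],inv(s['tool_pos']),s['tool_rot'],s['opening'],T[:3,3],grasp_offset);plan((-180,0,.04))
```

```text
2.35 [-1.79286487e+02  1.13889823e-01  2.49865951e+02] [ 3.14135763e+00 -6.59875300e-05  1.34323906e+00] 4.4511339298274435e-05 [ 0.550055   -0.03892302  0.40784134] 0.0188
shift [-0.0006  0.      0.2098]
twist 0.0005603713433659507 now [-1.794e+02  1.000e-01  2.498e+02]
```

View pics/w1.png

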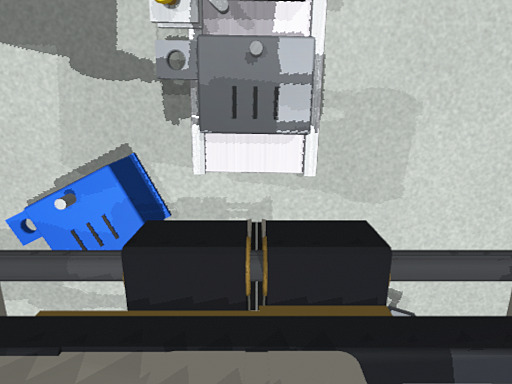

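Wrist view: cover's back top edge from (199,132) to (316,132), post at (257,47), rail ends at (193,175) and (317,175), lug hole at (176,59). The blue look-alike is at lower left, clear of the path.

Run:
```python
from h import *
c=dict(np.load('w1.npz'))
for n,u,v,z in [('backL',199,132,.078),('backR',316,132,.078),('frontL',197,37,.078),('frontR',315,37,.078),('post',257,47,.099),('lug',176,59,.054),('rail+',193,175,.026),('rail-',317,175,.026),('rail+up',193,125,.026),('railR up',325,20,.026)]: print(n,inv(world(c,u,v,z)).round(1),inv(world(c,u,v))[2].round(1))
```

```text
backL [-141.4   55.6   78. ] 26.6
backR [-141.5  -59.    78. ] 27.3
frontL [-55.5  53.7  78. ] 75.2
frontR [-55.5 -54.2  78. ] 25.7
post [-67.   -1.1  99. ] 99.8
lug [-71.6  79.4  54. ] -2.0
rail+ [-196.    73.7   26. ] -1.2
rail- [-196.1  -71.7   26. ] -0.3
rail+up [-138.2   70.8   26. ] 26.9
railR up [-30.2 -72.5  26. ] 11.1
```

>>> step_arm(plan=[[1, 0, 0, 0.06, 0], [1, 0, 0, 0.12, 0], [1, 0, 0, 0.17, 0], [1, 0, 0, 0.2, 0], [1, 0, 0, 0.208, 0], [1, 0.005, 0, 0.208, 0], [1, 0.015, 0, 0.208, 0], [1, 0.02, 0, 0.208, 0], [1, 0.025, 0, 0.208, 0], [1, 0.03, 0, 0.208, 0], [1, 0.035, 0, 0.208, 0], [1, 0.04, 0, 0.208, 0]])

```text
time: 3.9
tool_pos: [0.5442, -0.0666, 0.0424]
tool_rot: [3.14, 0.001, 1.343]
contact_force: [-1.5, -5.1, 5.4]
opening: 0.0003
grip_force: 2.7
```

```bash
python3 -c "
from h import *
plan((-100,0,.04));print(observe()['contact_force'])"
```

```text
shift [ 0.0401 -0.0007  0.0023]
twist 0.00026402608631292956 now [-140.1   -0.7   42.4]
[-1.47818043 -5.12630391  5.37879567]
```

>>> step_arm(plan=[[1, 0.003, 0, 0, 0], [1, 0.006, 0, 0, 0], [1, 0.009, 0, 0, 0], [1, 0.012, 0, 0, 0], [1, 0.015, 0, 0, 0], [1, 0.018, 0, 0, 0], [1, 0.02, 0, 0, 0]])

```text
time: 4.78
tool_pos: [0.5484, -0.0575, 0.0439]
tool_rot: [3.137, 0.013, 1.342]
contact_force: [-1.4, -5.5, 3.7]
opening: 0.0002
grip_force: 2.4
```

Run:
```python
from h import *
plan((-100,0,.04));print(observe()['contact_force'])
s=observe();c=snap('scene','s2')
i=cv2.imread('pics/s2.png')[165:255,200:310];cv2.imwrite('pics/s2c.png',cv2.resize(i,None,fx=6,fy=6,interpolation=2))
```

```text
shift [ 0.0303 -0.0027  0.0035]
twist -0.00035762775705094896 now [-130.3   -2.7   43.9]
[-1.39557299 -5.45572119  3.68350543]
```

View pics/s2c.png

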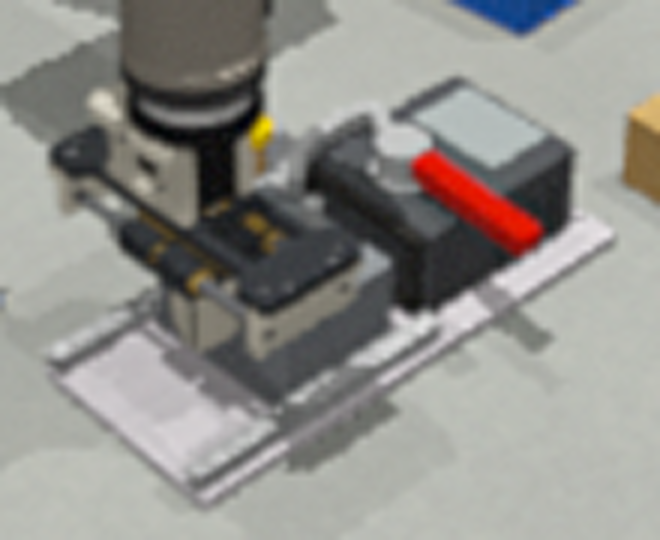

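The cover has moved about 29 mm, so its front is at about -23 mm. The arm lags its command, so I'll hold still and read the state.

>>> step_arm(plan=[[1, 0, 0, 0, 0], [1, 0, 0, 0, 0]])

```text
time: 5.08
tool_pos: [0.5494, -0.0481, 0.0427]
tool_rot: [3.138, 0.001, 1.342]
contact_force: [-0.1, -6.9, 5.0]
opening: 0.0009
grip_force: 3.6
```

Run:
```python
from h import *
plan((-100,0,.04));s=observe();print(s)
```

```text
shift [ 0.0209 -0.0016  0.0027]
twist -0.0007377038156399784 now [-120.9   -1.6   42.7]
{'time': 5.075, 'qpos': array([-0.22553375,  0.5981959 ,  1.67370718, -0.00168961,  0.86617033,
        0.00457839]), 'qvel': array([ 6.41497669e-03,  1.28299318e-03, -2.10390181e-03, -7.91537858e-05,
       -1.08935216e-03, -3.19047627e-04]), 'joint_efforts': array([  3.9272958 , -46.56472206, -15.76964915,   1.51731178,
         0.64005112,  -0.11764929]), 'tool_pos': array([ 0.54941479, -0.04809114,  0.04272289]), 'tool_rot': array([3.13806825e+00, 1.27495738e-03, 1.34177411e+00]), 'contact_force': array([-0.12309586, -6.85710575,  5.04482768]), 'torque': array([-1.16084095, -0.0159117 , -0.16066712]), 'grip_force': 3.562562865572545, 'opening': 0.0008829805008749223}
```

>>> step_arm(plan=[[1, 0.002, 0.001, 0, 0], [1, 0.004, 0.001, 0, 0], [1, 0.006, 0.001, 0, 0], [1, 0.008, 0.001, 0, 0], [1, 0.008, 0.001, 0, 0], [1, 0.008, 0.001, 0, 0], [1, 0.008, 0.001, 0, 0], [1, 0.008, 0.001, 0, 0]])

```text
time: 6.08
tool_pos: [0.5518, -0.0396, 0.0424]
tool_rot: [3.139, 0.001, 1.342]
contact_force: [0.7, -5.6, 3.8]
opening: 0.0004
grip_force: 2.5
```

Run:
```python
from h import *
plan((-100,0,.04));s=observe()
c=snap('side','d3');a=dict(np.load('d0.npz'))
i=cv2.imread('pics/d3.png')[160:240,185:295];cv2.imwrite('pics/d3c.png',cv2.resize(i,None,fx=6,fy=6,interpolation=2))
```

```text
shift [ 0.0121 -0.002   0.0024]
twist -2.8638047022244706e-05 now [-112.1   -2.    42.4]
```

View pics/d3c.png

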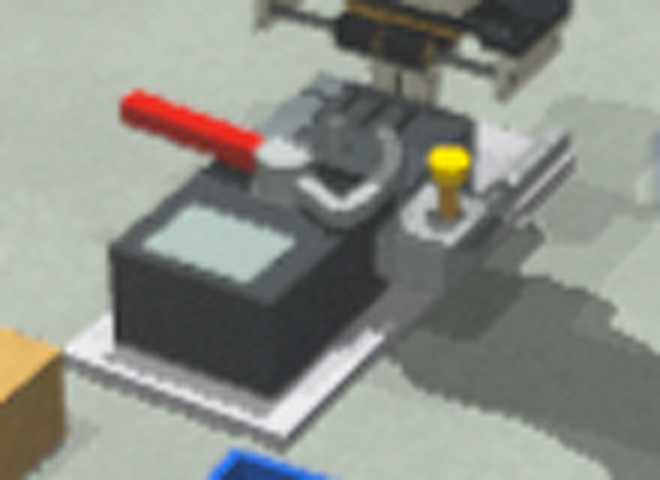

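Post top is now at about (335,117) in the crop.

Run:
```python
from h import *
b=dict(np.load('d0.npz'))
B=lambda x,y,z:inv(world(b,(x+.5)/6-.5+185,(y+.5)/6-.5+160,z)).round(1)
print(B(373,88,.099),B(335,117,.099), B(335,114,.099))
```

```text
[-67.4   4.6  99. ] [-26.9   2.2  99. ] [-29.9   0.4  99. ]
```

>>> step_arm(plan=[[1, 0.002, 0.002, 0, 0], [1, 0.004, 0.002, 0, 0], [1, 0.006, 0.002, 0, 0], [1, 0.006, 0.002, 0, 0], [1, 0.006, 0.002, 0, 0], [1, 0.006, 0.002, 0, 0]])

```text
time: 6.88
tool_pos: [0.5539, -0.0342, 0.0419]
tool_rot: [-3.141, 0.001, 1.343]
contact_force: [-3.2, -6.1, 4.6]
opening: 0.0003
grip_force: 3.5
```

>>> step_arm(plan=[[1, 0.002, 0, 0, 0], [1, 0.003, 0, 0, 0], [1, 0.003, 0, 0, 0], [1, 0.003, 0, 0, 0]])

```text
time: 7.38
tool_pos: [0.5545, -0.0316, 0.0419]
tool_rot: [-3.141, 0.002, 1.343]
contact_force: [-2.7, -8.3, 4.5]
opening: 0.0003
grip_force: 4.4
```

Run:
```python
from h import *
plan((-100,0,.04))
```

```text
shift [ 0.0037 -0.0028  0.0019]
twist 0.00018826201985300273 now [-103.7   -2.8   41.9]
```

>>> step_arm(plan=[[1, 0.002, 0, 0, 0], [1, 0.002, 0, 0, 0], [1, 0.002, 0, 0, 0]])

```text
time: 7.75
tool_pos: [0.5549, -0.0297, 0.0419]
tool_rot: [-3.141, 0.002, 1.343]
contact_force: [-2.8, -8.7, 5.2]
opening: 0.0004
grip_force: 4.7
```

Run:
```python
from h import *
plan((-130,0,.042),(-130,0,.2),(-30,-95,.2),(-30,-95,.095))
```

```text
shift [-0.0282 -0.0027 -0.    ]
shift [-0.0285 -0.0028 -0.158 ]
shift [ 0.0715  0.0922 -0.1582]
shift [ 0.0717  0.0923 -0.0532]
twist 0.0001529247085381158 now [-101.8   -2.7   41.9]
```

Force rose to about 9 N, so the cover has met the seal. Next I'll back off and go to the lever.

>>> step_arm(plan=[[1, -0.028, 0, 0, 0], [1, -0.028, 0, -0.06, 0], [1, -0.028, 0, -0.12, 0], [1, -0.028, 0, -0.158, 0], [1, 0.02, 0.04, -0.158, 0], [1, 0.06, 0.08, -0.158, 0], [1, 0.077, 0.087, -0.158, 0], [1, 0.077, 0.087, -0.1, 0], [1, 0.077, 0.087, -0.06, 0], [1, 0.077, 0.087, -0.051, 0], [1, 0.077, 0.087, -0.051, 0], [1, 0.077, 0.087, -0.051, 0]])

```text
time: 9.25
tool_pos: [0.6589, 0.0267, 0.095]
tool_rot: [3.138, -0.001, 1.343]
contact_force: [0.1, 0.8, 0.7]
opening: 0.0005
grip_force: 0.0
```

Run:
```python
from h import *
plan((-20,-90,.093))
s=observe();c=snap('scene','s4');x,y,_=inv(s['tool_pos'])
i=cv2.imread('pics/s4.png')[165:255,200:310];cv2.imwrite('pics/s4c.png',cv2.resize(i,None,fx=6,fy=6,interpolation=2))
r,d=90,24
for f in np.arange(-.1,1.8,.1):
    X=30+r*np.sin(f)-d*np.cos(f);Y=-r*np.cos(f)-d*np.sin(f)
    print(round(f,2),np.round([(X-x)/1000,-(Y-y)/1000,-f],3))
```

```text
shift [ 0.0033 -0.0012  0.002 ]
twist 0.00017104348834773297 now [-23.3 -91.2  95. ]
-0.1 [ 0.02  -0.004  0.1  ]
0.0 [ 0.029 -0.001 -0.   ]
0.1 [ 0.038  0.001 -0.1  ]
0.2 [ 0.048  0.002 -0.2  ]
0.3 [ 0.057  0.002 -0.3  ]
0.4 [ 0.066  0.001 -0.4  ]
0.5 [ 0.075 -0.001 -0.5  ]
0.6 [ 0.084 -0.003 -0.6  ]
0.7 [ 0.093 -0.007 -0.7  ]
0.8 [ 0.101 -0.011 -0.8  ]
0.9 [ 0.109 -0.016 -0.9  ]
1.0 [ 0.116 -0.022 -1.   ]
1.1 [ 0.123 -0.029 -1.1  ]
1.2 [ 0.128 -0.036 -1.2  ]
1.3 [ 0.134 -0.044 -1.3  ]
1.4 [ 0.138 -0.052 -1.4  ]
1.5 [ 0.141 -0.061 -1.5  ]
1.6 [ 0.144 -0.07  -1.6  ]
1.7 [ 0.146 -0.079 -1.7  ]
```

View pics/s4c.png

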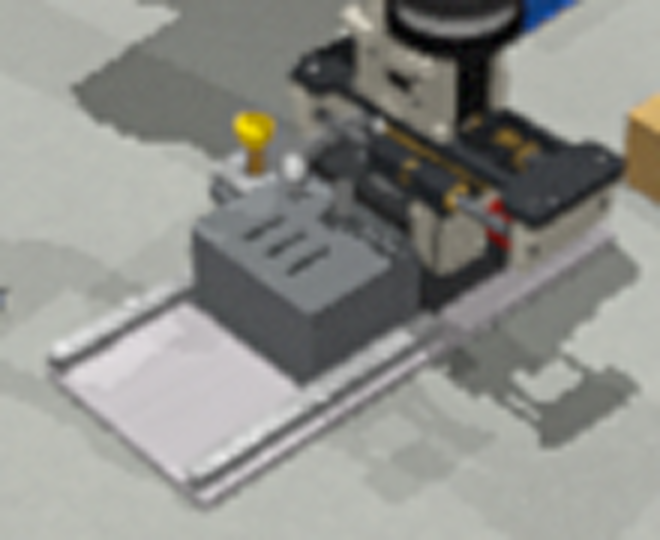

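The cover sits against the seal and the finger is behind the lever. I'll swing the first half.

>>> step_arm(plan=[[1, 0.015, -0.001, 0.002, 0], [1, 0.029, -0.001, 0.002, 0], [1, 0.034, 0, 0.002, -0.05], [1, 0.038, 0.001, 0.002, -0.1], [1, 0.043, 0.002, 0.002, -0.15], [1, 0.048, 0.002, 0.002, -0.2], [1, 0.053, 0.002, 0.002, -0.25], [1, 0.057, 0.002, 0.002, -0.3], [1, 0.062, 0.002, 0.002, -0.35], [1, 0.066, 0.001, 0.002, -0.4], [1, 0.071, 0, 0.002, -0.45], [1, 0.075, -0.001, 0.002, -0.5], [1, 0.08, -0.002, 0.002, -0.55], [1, 0.084, -0.003, 0.002, -0.6]])

```text
time: 11.05
tool_pos: [0.6736, 0.1104, 0.0909]
tool_rot: [-3.142, 0.0, 1.945]
contact_force: [-1.2, -1.8, 0.5]
opening: 0.0004
grip_force: 0.6
```

Run:
```python
from h import *
plan((-20,-90,.093))
s=observe();c=snap('scene','s5');x,y,_=inv(s['tool_pos'])
i=cv2.imread('pics/s5.png')[165:255,200:310];cv2.imwrite('pics/s5c.png',cv2.resize(i,None,fx=6,fy=6,interpolation=2))
r,d=90,24;a=.6;ca,sa=np.cos(a),np.sin(a)
x0,y0=30+r*np.sin(a)-d*np.cos(a),-r*np.cos(a)-d*np.sin(a);print(x0-x,y0-y)
for f in np.arange(.6,1.9,.1):
    X=30+r*np.sin(f)-d*np.cos(f)-x0;Y=-r*np.cos(f)-d*np.sin(f)-y0
    print(round(f,2),np.round([(X*ca+Y*sa)/1000,-(-X*sa+Y*ca)/1000,a-f],4))
```

```text
shift [-0.069  -0.0435 -0.0021]
twist 0.6028063972178956 now [ 61.5 -86.7  90.9]
-0.5235988609611795 -1.127829884042015
0.6 [ 0. -0.  0.]
0.7 [ 0.0091  0.0019 -0.1   ]
0.8 [ 0.0184  0.003  -0.2   ]
0.9 [ 0.0277  0.0031 -0.3   ]
1.0 [ 0.0369  0.0022 -0.4   ]
1.1 [ 0.0461  0.0005 -0.5   ]
1.2 [ 0.055  -0.0022 -0.6   ]
1.3 [ 0.0636 -0.0057 -0.7   ]
1.4 [ 0.0718 -0.0101 -0.8   ]
1.5 [ 0.0796 -0.0153 -0.9   ]
1.6 [ 0.0868 -0.0212 -1.    ]
1.7 [ 0.0933 -0.0278 -1.1   ]
1.8 [ 0.0992 -0.035  -1.2   ]
```

View pics/s5c.png

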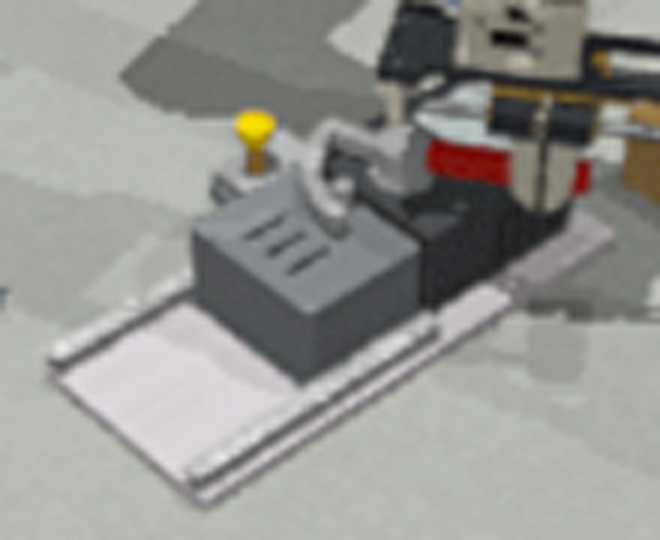

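The hook is passing behind the post at (345,185). I'll continue to the stop.

>>> step_arm(plan=[[1, 0.005, 0.001, 0, -0.05], [1, 0.009, 0.002, 0, -0.1], [1, 0.014, 0.0025, 0, -0.15], [1, 0.0184, 0.003, 0, -0.2], [1, 0.023, 0.003, 0, -0.25], [1, 0.0277, 0.003, 0, -0.3], [1, 0.032, 0.003, 0, -0.35], [1, 0.037, 0.002, 0, -0.4], [1, 0.0415, 0.0015, 0, -0.45], [1, 0.046, 0.0005, 0, -0.5], [1, 0.0505, -0.001, 0, -0.55], [1, 0.055, -0.002, 0, -0.6], [1, 0.059, -0.004, 0, -0.65], [1, 0.0636, -0.006, 0, -0.7], [1, 0.068, -0.008, 0, -0.75], [1, 0.072, -0.01, 0, -0.8], [1, 0.076, -0.013, 0, -0.85], [1, 0.0796, -0.015, 0, -0.9], [1, 0.0796, -0.015, 0, -0.9], [1, 0.0796, -0.015, 0, -0.9]])

```text
time: 13.6
tool_pos: [0.6379, 0.1736, 0.0914]
tool_rot: [-3.141, 0.016, 2.84]
contact_force: [22.5, -16.1, -10.8]
opening: 0.0006
grip_force: 13.7
```

Run:
```python
from h import *
plan((0,0,.093));s=observe();print(s['contact_force'],s['tool_rot'][2]-cr()[0])
```

```text
shift [ 0.0291 -0.1175 -0.002 ]
twist 1.4975774659848557 now [115.  -37.6  91.4]
[ 22.48733277 -16.14653364 -10.79579293] 1.4975774659848557
```

```bash
cat > lev.py <<'E'
from h import *
for n in('scene','side'):
    c=read_camera(n);im=c['img'].astype(int)
    m=(im[...,0]>150)&(im[...,1]<60)&(im[...,2]<60)
    P=[];
    for v,u in np.argwhere(m):
        p=inv(world(c,u,v,.1)); 
        if abs(p[0]-40)<130 and abs(p[1])<140:P.append(p[:2])
    P=np.array(P)
    if len(P)<5: print(n,'few',len(P)); continue
    q=P-[30,0];f=np.arctan2(q[:,0],-q[:,1]);r=np.hypot(*q.T);k=r>40
    print(n,len(P),'angle med',np.median(f[k]).round(3),'rmax',r.max().round(0), P.mean(0).round(1))
s=observe();print(s['time'],s['contact_force'].round(1),inv(s['tool_pos']).round(1))
E
python3 lev.py
```

```text
scene few 0
side few 0
13.7 [ 23.7 -16.1 -10.6] [115.1 -37.5  91.4]
```

```bash
sed -i 's/im\[...,0\]>150)&(im\[...,1\]<60)&(im\[...,2\]<60)/im[...,0]>70)\&(im[...,1]<.35*im[...,0])\&(im[...,2]<.4*im[...,0])/' lev.py; python3 lev.py
```

```text
scene 46 angle med 1.304 rmax 81.0 [ 72.7 -12.3]
side 79 angle med 1.447 rmax 119.0 [104.6  -9.5]
13.8 [ 22.8 -15.8 -11.1] [115.1 -37.5  91.4]
```

>>> step_arm(plan=[[1, 0, 0, 0, 0], [1, 0, 0, 0, 0], [1, 0.002, 0, 0, -0.02], [1, 0.002, 0, 0, -0.02]])

```text
time: 14.3
tool_pos: [0.6377, 0.174, 0.0915]
tool_rot: [3.142, 0.02, 2.86]
contact_force: [28.3, -17.3, -14.9]
opening: 0.0006
grip_force: 16.4
```

```bash
python3 lev.py
python3 - <<'E'
from h import *
s=observe();c=read_camera('side');c2=read_camera('scene');w=read_camera('wrist')
f=lambda i,k,h,sl:cv2.resize(cv2.cvtColor(i['img'],cv2.COLOR_RGB2BGR)[sl],(k,h),interpolation=2)
A=f(c,400,300,np.s_[160:235,195:295]);B=f(c2,400,300,np.s_[165:240,215:315]);C=f(w,400,300,np.s_[:,:])
cv2.imwrite('pics/m6.png',np.vstack([np.hstack([A,B]),np.hstack([C,0*C])]))
E
```

```text
scene 45 angle med 1.304 rmax 81.0 [ 72.  -12.3]
side 81 angle med 1.426 rmax 119.0 [101.4 -10.1]
14.4 [ 28.7 -16.8 -13.7] [115.3 -37.3  91.5]
```

View pics/m6.png

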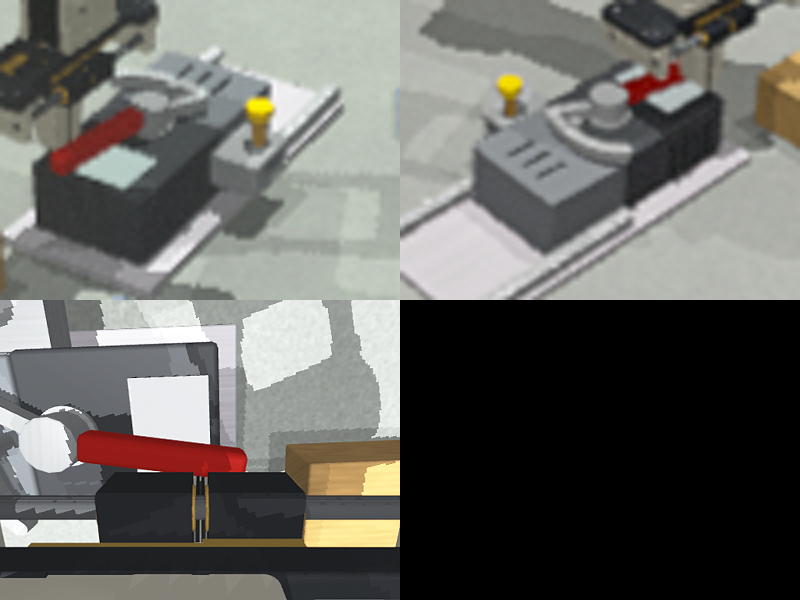

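Run:
```python
from h import *
s=observe();F=s['contact_force'];T=s['torque'];print(F,T,s['joint_efforts'])
# line of action: r0=FxT/F2 ; world offsets from sensor; list points near the lever height
r0=np.cross(F,T)/(F@F);f=F/np.linalg.norm(F)
th,R,t=cr()
for k in np.arange(-.08,.09,.02):
    r=r0+k*f;print(round(k,2),(R.T@r[:2]*1000).round(0),(r[2]*1000).round(0))
print('T.f',T@f)
```

```text
[ 28.46151253 -16.86454571 -14.22454754] [-2.9252573  -4.8163664  -0.34346191] [ 15.89859724 -64.875319   -14.30466503   5.74475035   7.92592138
  -0.32799809]
-0.08 [ 50. 126.] -112.0
-0.06 [ 44. 109.] -120.0
-0.04 [39. 91.] -128.0
-0.02 [33. 74.] -136.0
0.0 [28. 56.] -144.0
0.02 [22. 39.] -152.0
0.04 [17. 21.] -160.0
0.06 [11.  4.] -167.0
0.08 [  5. -14.] -175.0
T.f 0.0792579049757883
```

Run:
```python
from h import *
c=read_camera('scene')
def q(im,c,lab):
    for n,u,v in lab: print(n,inv(world(c,u-.4,v-.4,.078)).round(1))
q(0,c,[('back-y',252.75,216.25),('back+y',233.5,200),('front-y',271.75,206.25)])
# range profile along cover top/back: points classification
v,u=np.mgrid[180:250,215:290];P=np.array([inv(world(c,a,b)) for a,b in zip(u.ravel(),v.ravel())])
for z0,z1,name in[(74,82,'top'),(35,70,'backface')]:
    k=(P[:,2]>z0)&(P[:,2]<z1)&(abs(P[:,1])<45)&(P[:,0]<-5);A=P[k];print(name,len(A))
    for y in(-40,-20,0,20,40):
        B=A[abs(A[:,1]-y)<8]
        if len(B):print(y,np.percentile(B[:,0],[2,10,50]).round(1),len(B))
```

```text
back-y [-89.7 -53.   78. ]
back+y [-79.8  59.7  78. ]
front-y [ -5.  -60.6  78. ]
top 304
-40 [-89.8 -87.  -60.4] 45
-20 [-91.1 -88.5 -57.8] 57
0 [-88.9 -86.5 -56.3] 45
20 [-89.3 -85.8 -54.3] 48
40 [-87.4 -84.  -52.1] 50
backface 118
-40 [-93.1 -93.  -91.7] 22
-20 [-93.  -92.3 -90.9] 23
0 [-92.2 -90.8 -89.6] 22
20 [-90.8 -90.6 -89. ] 18
40 [-90.3 -89.9 -89.4] 16
```

```bash
cat > bf.py <<'E'
from h import *
def bf(c):
    v,u=np.mgrid[180:250,215:290];P=np.array([inv(world(c,a,b)) for a,b in zip(u.ravel(),v.ravel())])
    k=(P[:,2]>38)&(P[:,2]<70)&(abs(P[:,1])<48)&(P[:,0]<-60)&(P[:,0]>-160);A=P[k]
    A=A[abs(A[:,0]-np.median(A[:,0]))<8]
    print('slope,x at y0',np.polyfit(A[:,1],A[:,0],1).round(3),len(A))
if __name__=='__main__':
    bf(dict(np.load('s0.npz')));bf(dict(np.load('s4.npz')));bf(read_camera('scene'))
E
python3 bf.py
```

```text
slope,x at y0 [ 1.30000e-02 -1.41137e+02] 111
slope,x at y0 [ 1.8000e-02 -9.4781e+01] 112
slope,x at y0 [ 2.4000e-02 -8.9836e+01] 122
```

The lever has stalled at about 1.41 rad under 30 N, and the cover may be slightly skewed with its -y side back. I'll let go of the lever and square the cover by pressing its back on the -y side.

>>> step_arm(plan=[[1, -0.02, 0, 0, 0], [1, -0.03, 0, -0.05, 0], [1, -0.03, 0, -0.1, 0], [1, -0.03, 0, -0.1, 0]])

```text
time: 15.15
tool_pos: [0.66, 0.1715, 0.1962]
tool_rot: [3.137, 0.009, 2.863]
contact_force: [-1.2, 0.4, -0.6]
opening: 0.0005
grip_force: 0.0
```

```bash
python3 lev.py
python3 - <<'E'
from h import *
import bf
bf.bf(read_camera('scene'));plan((-130,-30,.19),(-130,-30,.042),(-115,-30,.042))
E
```

```text
scene 92 angle med 1.353 rmax 113.0 [ 91.9 -14.8]
side 79 angle med 1.389 rmax 119.0 [ 91.7 -11.7]
15.25 [-0.6 -0.  -0.4] [117.  -57.2 190.9]
slope,x at y0 [ 4.0000e-02 -8.9674e+01] 124
shift [ 1.430e-02 -2.477e-01 -2.000e-04]
shift [ 0.0141 -0.2477  0.1478]
shift [ 0.0148 -0.2327  0.1478]
twist 1.5205408406033079 now [116.7 -56.7 189.7]
```

>>> step_arm(plan=[[1, 0.01, -0.06, -0.005, 0.18], [1, 0.014, -0.12, -0.005, 0.36], [1, 0.014, -0.18, -0.005, 0.54], [1, 0.014, -0.248, -0.005, 0.72], [1, 0.014, -0.248, 0, 0.9], [1, 0.014, -0.248, 0, 1.08], [1, 0.014, -0.248, 0, 1.26], [1, 0.014, -0.248, 0.02, 1.44], [1, 0.014, -0.248, 0.07, 1.52], [1, 0.014, -0.248, 0.12, 1.52], [1, 0.014, -0.248, 0.147, 1.52], [1, 0.014, -0.24, 0.148, 1.52], [1, 0.014, -0.23, 0.148, 1.52], [1, 0.014, -0.22, 0.148, 1.52], [1, 0.014, -0.215, 0.148, 1.52], [1, 0.014, -0.215, 0.148, 1.52]])

```text
time: 17.3
tool_pos: [0.5854, -0.0369, 0.0439]
tool_rot: [3.139, 0.007, 1.344]
contact_force: [-3.2, -21.7, -1.0]
opening: 0.0007
grip_force: 10.7
```

Run:
```python
from h import *
plan((-95,-30,.042))
```

```text
shift [ 0.0069 -0.0041  0.0018]
twist 0.0011763853089714615 now [-101.9  -34.1   43.9]
```

>>> step_arm(plan=[[1, 0.007, 0, 0, 0], [1, 0.007, 0, 0, 0], [1, 0.007, 0, 0, 0], [1, 0.007, 0, 0, 0]])

```text
time: 17.8
tool_pos: [0.5856, -0.0366, 0.0439]
tool_rot: [3.14, 0.015, 1.343]
contact_force: [-9.4, -48.0, 0.1]
opening: 0.0006
grip_force: 24.5
```

```bash
python3 - <<'E'
from h import *
plan((-95,-30,.042))
import bf
bf.bf(read_camera('scene'))
E
python3 lev.py
```

```text
shift [ 0.0066 -0.0042  0.0018]
twist 4.3131377255090086e-05 now [-101.6  -34.2   43.9]
slope,x at y0 [ 7.00000e-02 -1.08692e+02] 27
scene 93 angle med 1.36 rmax 113.0 [ 91.1 -14.5]
side 99 angle med 1.366 rmax 116.0 [ 92.2 -13.2]
17.95 [ -9.8 -48.3  -0.2] [-101.6  -34.2   43.9]
```

```bash
cat > lev2.py <<'E'
from h import *
for n in('scene','side'):
    c=read_camera(n);im=c['img'].astype(int)
    m=(im[...,0]>70)&(im[...,1]<.35*im[...,0])&(im[...,2]<.4*im[...,0])&(c['range_z']>0)
    P=np.array([inv(world(c,u,v)) for v,u in np.argwhere(m)])
    P=P[(abs(P[:,0]-40)<130)&(abs(P[:,1])<140)&(P[:,2]>85)&(P[:,2]<112)]
    T=P[P[:,2]>102.5]
    for A in (P,T):
        if len(A)>5:
            a=A[:,:2]-A[:,:2].mean(0);w=np.linalg.svd(a)[2][0];w*=np.sign(w[0])
            q=A[:,:2]-[30,0]
            print(n,len(A),'dir',np.arctan2(w[0],-w[1]).round(3),'radial',np.median(np.arctan2(q[:,0],-q[:,1])).round(3),'z',A[:,2].min().round(0),A[:,2].max().round(0))
E
python3 lev2.py
```

```text
scene 94 dir 1.38 radial 1.268 z 94.0 109.0
scene 65 dir 1.363 radial 1.297 z 103.0 109.0
side 96 dir 1.387 radial 1.444 z 93.0 109.0
side 77 dir 1.39 radial 1.439 z 103.0 109.0
```

>>> step_arm(plan=[[1, -0.02, 0, 0, 0], [1, -0.03, -0.03, -0.05, 0], [1, -0.03, -0.034, -0.11, 0], [1, -0.02, -0.034, -0.17, 0], [1, -0.01, -0.034, -0.206, 0], [1, -0.01, -0.034, -0.206, 0], [1, -0.01, -0.034, -0.206, 0]])

```text
time: 18.92
tool_pos: [0.5508, -0.0272, 0.2486]
tool_rot: [-3.141, -0.0, 1.344]
contact_force: [-0.3, 0.2, -0.3]
opening: 0.0006
grip_force: 0.0
```

```bash
cat > wr.py <<'E'
from h import *
def wcam(f):
    s=observe();c=read_camera('wrist');M=np.eye(4);M[:3,:3]=Ro.from_euler('xyz',s['tool_rot']).as_matrix();M[:3,3]=s['tool_pos']
    T=M@c['T_tool_cam'];R=T[:3,:3].T
    c=dict(R=R,t=-R@T[:3,3],**{k:c[k] for k in('fx','fy','cx','cy','range_z','img')});np.savez(f,**c);return c
def cloud(c):
    v,u=np.mgrid[0:384,0:512];z=c['range_z'].astype(float)
    X=np.stack([(u-c['cx'])/c['fx']*z,(v-c['cy'])/c['fy']*z,z],-1)-c['t']
    X=X@c['R'];th,R,t=cr()
    return np.dstack([1000*((X[...,:2]-t)@R),1000*X[...,2]]), z>0
E
python3 - <<'E'
from wr import *
import bf
bf.bf(read_camera('scene'))
c=wcam('w7.npz');P,ok=cloud(c)
print(inv(observe()['tool_pos']),observe()['contact_force'])
# profiles along columns: height vs x
for y in(-50,-40,-30,-20,20,30,40,50):
    k=ok&(abs(P[...,1]-y)<2.5);A=P[k];A=A[A[:,0].argsort()];t=A[(A[:,2]>70)&(A[:,2]<84)]
    cv=t[t[:,0]<-40]
    print(y,'cover back',np.percentile(cv[:,0],3).round(1) if len(cv) else None,'z top',np.median(cv[:,2]).round(1) if len(cv) else None,'| near joint',[tuple(a.round(0)) for a in A[(A[:,0]>-8)&(A[:,0]<6)][::12,[0,2]]])
E
```

```text
slope,x at y0 [ 1.4000e-02 -8.9008e+01] 123
[-100.67328954    1.98741179  247.53344763] [0.08206152 0.35742466 0.12858529]
-50 cover back -89.6 z top 79.5 | near joint [(np.float64(-8.0), np.float64(87.0)), (np.float64(-6.0), np.float64(77.0)), (np.float64(-4.0), np.float64(79.0)), (np.float64(-2.0), np.float64(76.0)), (np.float64(-0.0), np.float64(78.0)), (np.float64(2.0), np.float64(78.0)), (np.float64(3.0), np.float64(80.0)), (np.float64(5.0), np.float64(80.0))]
-40 cover back -88.8 z top 79.5 | near joint [(np.float64(-7.0), np.float64(79.0)), (np.float64(-5.0), np.float64(78.0)), (np.float64(-4.0), np.float64(76.0)), (np.float64(-1.0), np.float64(78.0)), (np.float64(1.0), np.float64(79.0)), (np.float64(2.0), np.float64(80.0)), (np.float64(4.0), np.float64(80.0)), (np.float64(6.0), np.float64(80.0))]
-30 cover back -88.7 z top 79.6 | near joint [(np.float64(-8.0), np.float64(76.0)), (np.float64(-5.0), np.float64(78.0)), (np.float64(-4.0), np.float64(78.0)), (np.float64(-2.0), np.float64(77.0)), (np.float64(-0.0), np.float64(78.0)), (np.float64(1.0), np.float64(79.0)), (np.float64
[... 978 characters left out ...]
t64(76.0)), (np.float64(3.0), np.float64(78.0)), (np.float64(5.0), np.float64(81.0))]
40 cover back -87.8 z top 79.6 | near joint [(np.float64(-8.0), np.float64(78.0)), (np.float64(-5.0), np.float64(79.0)), (np.float64(-4.0), np.float64(77.0)), (np.float64(-1.0), np.float64(79.0)), (np.float64(1.0), np.float64(78.0)), (np.float64(2.0), np.float64(80.0)), (np.float64(4.0), np.float64(79.0)), (np.float64(6.0), np.float64(79.0))]
50 cover back -86.9 z top 79.4 | near joint [(np.float64(-8.0), np.float64(78.0)), (np.float64(-5.0), np.float64(77.0)), (np.float64(-2.0), np.float64(77.0)), (np.float64(1.0), np.float64(75.0)), (np.float64(3.0), np.float64(80.0)), (np.float64(5.0), np.float64(79.0))]
```

The cover is square now, with slope back to its starting value and the back about 0.8 mm further in. I'll go back to the lever.

Run:
```python
from h import *
s=observe();p=s['tool_pos']
Rt=Ro.from_euler('xyz',s['tool_rot']).as_matrix()
def g(f,r,d,z):
    w=W(30+r*np.sin(f)-d*np.cos(f),-r*np.cos(f)-d*np.sin(f),z);return (Rt.T@(w-p)).round(4),w.round(3)
print(g(1.4,98,45,.2),g(1.4,98,45,.094))
Rt=Ro.from_euler('xyz',[np.pi,0,cr()[0]+1.4]).as_matrix();p=W(30+98*np.sin(1.4)-45*np.cos(1.4),-98*np.cos(1.4)-45*np.sin(1.4),.094)
for f,d in [(1.4,20),(1.4,16),(1.45,16),(1.5,16),(1.55,16),(1.6,16),(1.65,16)]: print(f,d,g(f,98,d,.094)[0],1.4-f)
```

```text
(array([0.2196, 0.0632, 0.0474]), array([0.662, 0.172, 0.2  ])) (array([0.2196, 0.0634, 0.1534]), array([0.662, 0.172, 0.094]))
1.4 20 [ 0.025 -0.    -0.   ] 0.0
1.4 16 [ 0.029 -0.    -0.   ] 0.0
1.45 16 [0.0339 0.0007 0.    ] -0.050000000000000044
1.5 16 [0.0389 0.0011 0.    ] -0.10000000000000009
1.55 16 [0.0438 0.0013 0.    ] -0.15000000000000013
1.6 16 [0.0488 0.0012 0.    ] -0.20000000000000018
1.65 16 [0.0537 0.0009 0.    ] -0.25
```

>>> step_arm(plan=[[1, 0.05, 0.02, 0.01, -0.18], [1, 0.1, 0.04, 0.02, -0.36], [1, 0.15, 0.055, 0.03, -0.54], [1, 0.19, 0.063, 0.04, -0.72], [1, 0.22, 0.063, 0.047, -0.9], [1, 0.22, 0.063, 0.047, -1.08], [1, 0.22, 0.063, 0.047, -1.26], [1, 0.22, 0.063, 0.08, -1.4], [1, 0.22, 0.063, 0.13, -1.4], [1, 0.22, 0.063, 0.153, -1.4], [1, 0.22, 0.063, 0.154, -1.4], [1, 0.22, 0.063, 0.154, -1.4]])

```text
time: 20.52
tool_pos: [0.6628, 0.1723, 0.0953]
tool_rot: [3.141, 0.001, 2.743]
contact_force: [0.1, -0.1, 1.3]
opening: 0.0002
grip_force: 0.0
```

>>> step_arm(plan=[[1, 0.012, 0, 0, 0], [1, 0.022, 0, 0, 0], [1, 0.026, 0, 0, 0], [1, 0.03, 0, 0, 0], [1, 0.034, 0, 0, -0.05], [1, 0.036, 0, 0, -0.08], [1, 0.039, 0.001, 0, -0.1], [1, 0.039, 0.001, 0, -0.1], [1, 0.039, 0.001, 0, -0.1]])

```text
time: 21.65
tool_pos: [0.6305, 0.1878, 0.0961]
tool_rot: [3.139, 0.01, 2.842]
contact_force: [12.4, -1.7, -5.6]
opening: 0.0001
grip_force: 6.4
```

```bash
python3 lev2.py; python3 -c "
from h import *
plan((0,0,.09));s=observe();print(s['contact_force'],s['torque'])"
```

```text
scene 60 dir 1.513 radial 1.373 z 94.0 109.0
scene 42 dir 1.514 radial 1.385 z 103.0 109.0
side 79 dir 1.495 radial 1.593 z 94.0 110.0
side 55 dir 1.507 radial 1.591 z 103.0 110.0
shift [ 0.018  -0.1288  0.0056]
twist 1.5000486961628408 now [127.2 -27.   96.1]
[13.08906001 -2.41079044 -5.72203597] [-0.40970174 -2.18270357  0.05018417]
```

Squaring the cover freed it: the lever is now at about 1.51 rad under 13 N. I'll continue to the stop.

>>> step_arm(plan=[[1, 0.003, 0, 0, -0.03], [1, 0.006, 0, 0, -0.06], [1, 0.009, 0, 0, -0.09], [1, 0.011, 0, 0, -0.1], [1, 0.011, 0, 0, -0.1], [1, 0.011, 0, 0, -0.1]])

```text
time: 22.5
tool_pos: [0.6257, 0.1906, 0.0966]
tool_rot: [3.136, 0.022, 2.941]
contact_force: [33.4, -2.7, -16.7]
opening: 0.0007
grip_force: 15.5
```

```bash
python3 lev2.py; python3 -c "
from h import *
plan((0,0,.09));s=observe();print(s['contact_force'],s['torque'])"
```

```text
scene 54 dir 1.526 radial 1.407 z 91.0 109.0
scene 36 dir 1.52 radial 1.429 z 103.0 109.0
side 62 dir 1.557 radial 1.63 z 92.0 110.0
side 44 dir 1.564 radial 1.63 z 103.0 110.0
shift [ 0.0256 -0.1282  0.0053]
twist 1.5987699294351443 now [128.9 -21.9  96.6]
[ 31.42449883  -2.26713505 -16.26720039] [-0.58380729 -5.62395749 -0.22293858]
```

The force has risen to 34 N and the lever is at about 1.56 rad, which is the stop. Next is the pin.

>>> step_arm(plan=[[1, -0.015, 0, 0, 0], [1, -0.03, 0, 0, 0], [1, -0.03, 0, -0.05, 0], [1, -0.03, 0, -0.1, 0], [1, -0.03, 0, -0.1, 0], [1, -0.03, 0, -0.1, 0]])

```text
time: 23.35
tool_pos: [0.6449, 0.1859, 0.1947]
tool_rot: [3.142, -0.0, 2.943]
contact_force: [0.4, -0.1, -0.2]
opening: 0.0006
grip_force: 0.0
```

```bash
python3 lev2.py
python3 - <<'E'
from h import *
import bf
plan((-20,80,.19),(-20,80,.11),(-20,80,.076))
c=read_camera('scene');bf.bf(c)
for n in('scene','side'):
    c=read_camera(n);im=c['img'].astype(int);m=(im[...,0]>150)&(im[...,1]>120)&(im[...,2]<70)
    P=np.array([inv(world(c,u,v)) for v,u in np.argwhere(m)]);P=P[np.hypot(P[:,0]+20,P[:,1]-80)<30]
    print(n,len(P),P.mean(0).round(1),P.max(0).round(1),P.min(0).round(1))
E
```

```text
scene 83 dir 1.573 radial 1.459 z 92.0 110.0
scene 63 dir 1.572 radial 1.479 z 103.0 110.0
side 76 dir 1.575 radial 1.632 z 97.0 110.0
side 59 dir 1.559 radial 1.629 z 103.0 110.0
shift [ 0.1258 -0.1447  0.0037]
shift [ 0.1255 -0.1446  0.0837]
shift [ 0.1255 -0.1446  0.1177]
twist 1.6005022394791975 now [128.3 -41.4 193.3]
slope,x at y0 [ 1.7000e-02 -8.9196e+01] 120
scene 21 [-20.6  76.9  99.3] [ -8.3  87.8 103.8] [-29.   65.7  93.7]
side 26 [-14.3  85.8  99.3] [ -5.1  97.  104.9] [-26.8  72.9  89.6]
```

>>> step_arm(plan=[[1, 0.04, -0.045, -0.01, 0], [1, 0.085, -0.095, -0.01, 0], [1, 0.126, -0.143, -0.005, 0], [1, 0.126, -0.143, 0.03, 0], [1, 0.126, -0.143, 0.07, 0], [1, 0.126, -0.143, 0.085, 0], [1, 0.126, -0.143, 0.093, 0], [1, 0.126, -0.143, 0.101, 0], [1, 0.126, -0.143, 0.108, 0], [1, 0.126, -0.143, 0.115, 0], [1, 0.126, -0.143, 0.12, 0], [1, 0.126, -0.143, 0.12, 0], [1, 0.126, -0.143, 0.12, 0]])

```text
time: 25.22
tool_pos: [0.494, 0.0704, 0.0761]
tool_rot: [3.141, 0.001, 2.943]
contact_force: [-8.2, -1.0, 17.5]
opening: 0.0002
grip_force: 8.8
```

```bash
python3 -c "
from h import *
plan((-20,80,.076));s=observe();print(s['contact_force'])"
```

```text
shift [ 0.0009 -0.002   0.0001]
twist 1.6004449835354642 now [-18.   79.2  76.1]
[-8.22742064 -1.00691704 17.54092296]
```

>>> step_arm(plan=[[1, 0, 0, 0.003, 0], [1, 0, 0, 0.004, 0], [1, 0, 0, 0.004, 0]])

```text
time: 25.6
tool_pos: [0.4944, 0.0704, 0.0756]
tool_rot: [3.141, 0.004, 2.943]
contact_force: [-18.7, -1.0, 51.7]
opening: 0.0005
grip_force: 25.9
```

>>> step_arm(plan=[[1, 0, 0, -0.03, 0], [1, 0, 0, -0.08, 0], [1, 0, 0, -0.13, 0], [1, -0.1, 0.15, -0.15, 0], [1, -0.15, 0.2, -0.15, 0], [1, -0.15, 0.2, -0.15, 0], [1, -0.15, 0.2, -0.15, 0], [1, -0.15, 0.2, -0.15, 0]])

```text
time: 26.6
tool_pos: [0.683, 0.2399, 0.2168]
tool_rot: [3.141, -0.0, 2.945]
contact_force: [-1.5, -0.2, -0.7]
opening: 0.0005
grip_force: 0.0
```

```bash
python3 lev2.py
python3 - <<'E'
from h import *
import bf
bf.bf(read_camera('scene'));print(observe()['time'],inv(observe()['tool_pos']))
for n in('scene','side'):
    c=read_camera(n);im=c['img'].astype(int);m=(im[...,0]>130)&(im[...,1]>100)&(im[...,2]<70)
    P=np.array([inv(world(c,u,v)) for v,u in np.argwhere(m)]);P=P[np.hypot(P[:,0]+20,P[:,1]-80)<30]
    print(n,len(P),P.mean(0).round(1),P.max(0).round(1),P.min(0).round(1))
E
```

```text
scene 85 dir 1.573 radial 1.47 z 91.0 110.0
scene 64 dir 1.571 radial 1.497 z 103.0 110.0
side 84 dir 1.576 radial 1.624 z 98.0 109.0
side 69 dir 1.573 radial 1.623 z 103.0 109.0
slope,x at y0 [ 2.0000e-02 -8.9145e+01] 123
26.75 [185.70563493 -64.41331021 220.00145758]
scene 22 [-20.5  77.8  74.2] [-7.7 90.4 77.4] [-29.3  66.6  69.7]
side 31 [-15.7  84.6  72.8] [-6.  96.1 78.5] [-38.3  63.3  62.8]
```

The pin is seated with its head at 76 mm, the lever is at its stop, and the tool is clear.

```bash
python3 -c "
from cell import *
print(hand_in())"
```

```text
the job is handed in; nothing more can be done
None
```

The job is handed in after about 27 s: the cover is drawn tight against the housing, the lever measures about 1.57 rad (its stop), and the pin head is down at 76 mm. The lever first stalled at about 1.4 rad, so I pressed the cover square by hand before finishing the swing. The fingers reached about 52 N on the pin and 49 N on the cover, while the 40 N limit is stated for the arm and gripper body.

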